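# Take the short tube out of the rack, then lift and hold the rack level

### The job

One of the four sample tubes in the pale tube rack on the open bench is shorter than the others and would be missed by the sampler: take it out, lower it into the shallow steel tray (do not drop it in) and let go of it. Then take hold of the rack itself with the three tall tubes still in it, lift it at least 10 cm clear of the open bench, and hold it there level and still; the job finishes while you are holding the rack up, so do not set it down or let go. Do not tip the rack or lose a tube from it, and leave the three vials standing where they are.

Things in the scene. Friction and masses are not known exactly. Their poses are not given: they have to be found in the camera images.
- sample_rack: Loose pale plastic tube rack, 23 mm wide (its x), 155 long (its y), 46 high, 0.08 to 0.17 kg, upright side walls. Origin: centre of underside, z up. Eight open 16 mm pockets, floors 4 mm up, at y = +-10, +-28, +-48, +-66 mm. The four tubes stand, in any order, at y = +-28 and +-66, so the middle is free: grasp there from above, across the width. Rack and tray may swap sides of the bench.
- short_tube: The odd tube: same look, but only 66 mm high (barrel 12.8 mm across; stopper 16 mm across, 47 to 66 mm up), 11 g. Origin: centre of underside, z up. In the rack its stopper is 51 to 70 mm above the bench, above the rack's 46 mm edge, with 22 mm free along the rack on either side. Grasp by the stopper, closing across the rack's width.
- tube_a: A tall stoppered sample tube, one of three alike: clear barrel 12.8 mm across, stopper 16 mm across and 19 mm long at the top, 85 mm high over all, 12 g. Stands loose in one pocket of the rack, its top 89 mm above the bench. Origin: centre of its underside, z up the tube.
- tube_b: A tall stoppered sample tube, one of three alike: clear barrel 12.8 mm across, stopper 16 mm across and 19 mm long at the top, 85 mm high over all, 12 g. Stands loose in one pocket of the rack, its top 89 mm above the bench. Origin: centre of its underside, z up the tube.
- tube_c: A tall stoppered sample tube, one of three alike: clear barrel 12.8 mm across, stopper 16 mm across and 19 mm long at the top, 85 mm high over all, 12 g. Stands loose in one pocket of the rack, its top 89 mm above the bench. Origin: centre of its underside, z up the tube.
- steel_tray: Shallow open stainless tray, fixed to the bench: 100 mm (its x) by 130 mm (its y), floor 3 mm thick, rim 28.5 mm above the bench, walls 3 mm. Origin: centre of its underside, z up. The short tube may stand or lie anywhere in it.
- stain_vial: Bystander, to be left alone: white-capped screw-capped vial, 32 mm across, 60 mm high, standing on the bench. Origin: centre of its underside, z up.
- control_vial: Bystander, to be left alone: small blue-capped screw-capped vial, 27 mm across, 52 mm high, standing on the bench. Origin: centre of its underside, z up.
- cleaner_vial: Bystander, to be left alone: large black-capped screw-capped vial, 42 mm across, 85 mm high, standing on the bench. Origin: centre of its underside, z up.

How it is judged:
On the way, in this order (a step that is already met when the one before it is completed fails the run):
1. the short tube lies or stands in the steel tray, let go and at rest (x of short_tube in the frame of steel_tray between -0.05 and 0.05 m and y of short_tube in the frame of steel_tray between -0.065 and 0.065 m and z of short_tube in the frame of steel_tray below 0.035 m and contact force between the fingers and short_tube below 0.05 N and linear speed of short_tube below 0.05 m/s), for 0.3 s.
2. the rack with its three tall tubes is held up clear of the bench, level and still (height (world z) of sample_rack above 0.1 m and angle between sample_rack's own z axis and vertical below 0.12 rad and contact force between the fingers and sample_rack above 2 N and linear speed of sample_rack below 0.03 m/s and angular speed of sample_rack below 0.15 rad/s and world x of sample_rack below 0.57 m and world y of sample_rack below 0.22 m and x of tube_a in the frame of sample_rack between -0.012 and 0.012 m and y of tube_a in the frame of sample_rack between -0.08 and 0.08 m and z of tube_a in the frame of sample_rack between -0.005 and 0.015 m and x of tube_b in the frame of sample_rack between -0.012 and 0.012 m and y of tube_b in the frame of sample_rack between -0.08 and 0.08 m and z of tube_b in the frame of sample_rack between -0.005 and 0.015 m and x of tube_c in the frame of sample_rack between -0.012 and 0.012 m and y of tube_c in the frame of sample_rack between -0.08 and 0.08 m and z of tube_c in the frame of sample_rack between -0.005 and 0.015 m), for 1 s.
At the end, for the whole second after the job is handed in: Rack gripped (over 2 N), underside over 100 mm above the bench, centre at x < 0.57 and y < 0.22 m (open bench), tilt under 0.12 rad, under 0.03 m/s and 0.15 rad/s; the three tall tubes stand in it; the short tube is in the steel tray, released and at rest (all of step 1 and all of step 2); the arm keeps its last pose, push and grip.
It fails at once if the short tube is let go or dropped from a height (more than 50 mm above the bench) (height (world z) of short_tube above 0.05 m and contact force between the fingers and short_tube below 0.01 N).
It fails at once if a tall tube leaves the rack (not (x of tube_a in the frame of sample_rack between -0.012 and 0.012 m and y of tube_a in the frame of sample_rack between -0.08 and 0.08 m and z of tube_a in the frame of sample_rack between -0.005 and 0.04 m) or not (x of tube_b in the frame of sample_rack between -0.012 and 0.012 m and y of tube_b in the frame of sample_rack between -0.08 and 0.08 m and z of tube_b in the frame of sample_rack between -0.005 and 0.04 m) or not (x of tube_c in the frame of sample_rack between -0.012 and 0.012 m and y of tube_c in the frame of sample_rack between -0.08 and 0.08 m and z of tube_c in the frame of sample_rack between -0.005 and 0.04 m)).
It fails at once if the rack is tipped by more than 0.35 rad (angle between sample_rack's own z axis and vertical above 0.35 rad).
It fails at once if a vial is pushed more than 30 mm or tipped (distance of any of stain_vial, control_vial, cleaner_vial from where it was at the start of the episode above 0.03 m or angle between any of stain_vial, control_vial, cleaner_vial's own z axis and vertical above 0.4 rad).
It also fails if it takes over 58 s, if anything falls off the work surface, if the arm or the gripper's body presses on something with over 40 N, if the wrist force passes 120 N, or if a joint passes its speed limit or range.

### The arm

A 7-joint arm with a two-finger parallel gripper is mounted at the origin on a cart in front of the work surface, level with it; the furniture and walls round the work are solid. World frame = base frame: x ahead of the robot, y to its left, z up, the work surface at z = 0. Lengths are in m, angles in rad, forces in N, time in s.
With the tool pointing down it reaches from about 0.4 to 0.85 m from the base axis. Payload 10.4 kg.
Tool frame: the origin (TCP) lies on the centre line of the jaws, within the pads' length; the fingertips stand 11 mm ahead of it and the grasp point (between the pads) lies 8 mm behind it (tip_reach is the distance from the TCP to the fingertips, in m); z points along the fingers, y is the line along which they close (so a half turn about z gives the same grasp; the last joint's range is limited). The gripper opens to 85 mm and grips with 20 to 120 N. Pads are 22 mm wide; open, the fingers measure 114 mm over their backs; the gripper's body (76 mm by 85 mm) begins 54 mm behind the grasp point. The pads swing forward as they close: fully open they stand 13 mm farther back than shut.
Start: joints at [-1.134, 0.332, -0.065, 1.46, 0.022, 1.35, -0.088], TCP at [0.277, 0.56, 0.242] pointing down, gripper open.
Joint ranges: [-2.6, 2.6], [-0.5, 2.12], [-1.47, 1.34], [0.16, 2.42], [-1.27, 4.41], [0.06, 2.06], [-2.6, 2.6]. Speed limits (rad/s): [2.22, 2.22, 2.79, 2.79, 3.14, 3.14, 3.14].

### API

Orientations are given as a unit quaternion [x, y, z, w].
In Python, from workcell import get_obs, camera, hand_in, tip_reach gives the robot as it stands. The module is installed in compiled form; this text tells all that it offers.
- The arm moves only by the tool move_arm, never from a script. Its argument "plan" is a list of rows, each an object with "delta_pos": the shift along the tool's x, y, z in a scale on which 1.0 is 1 m, a list of three; "turn": the turn, a rotation vector about the tool's x, y, z in a scale on which 1.0 is 90 degrees, a list of three; "fingers": the closure, from 0 (fully open) to 1 (shut). A call has 1 to 12 rows; each row is the pose to reach, as a shift and turn from the pose commanded when the call began, along the tool's axes at that moment; what a row does not reach only later rows make up. A row lasts 1/8 s, in which the tool goes at most 62.5 mm and 10.7 degrees, less where a joint would pass 70% of its speed; a pose out of reach is approached as far as the arm can. No shift or turn number may pass 1 either way. A call with a gripper value outside its range is refused whole. The fingers move at their own pace and stop on an object; "force" is the grip in N (left out, the last holds). Time passes only in rows, so rows that repeat a pose let the fingers close. It gives the time, the measured TCP pose, the force, the opening and the grip force at its end, in the units of the state.
- get_obs(): the state, without advancing time (a new reading comes with each control period).
- camera(name): name is "scene" or "top" or "wrist"; returns a dict with "color" (384x512x3 uint8, red, green, blue), "range_z" (384x512 float32, m along the optical axis (not along the pixel's ray), 0 where there is no reading), "fx", "fy", "cx", "cy" (pixels), "R" (3x3) and "t" (3): a world point X has camera coordinates R X + t; the wrist camera has in their place "tool_from_camera" (4x4, takes a point from camera to tool coordinates, whose origin is the TCP and whose axes are the flange's). Camera axes: x right, y down, z forward; pixel columns grow to the right and rows downward; lengths in m; the calibration is good to about 2 mm. A picture is of the moment at which its call begins: read the wrist's pose just before it.
- hand_in(): hands the job in; it is judged then, once.
The state is a dict: "clock": time; "joint_pos": joint angles; "joint_velocities": joint speeds; "tau": joint torques, N m; "position": TCP position; "ee_rot": TCP orientation; "ft_force": force on the tool from outside, world axes, zero at the start; "torque": the same for the moment, N m; "grip_width": opening from 0.0 (shut) to 1.0 (fully open); "grasp_force": force on a finger pad.
Only numpy, scipy, OpenCV 4.12 (cv2) and the standard library are available. Lean on these libraries where they do the work, as an engineer would, in place of code of your own. Each camera call takes 0.05 s, during which the arm holds its last target. There are 200 camera calls.

## Working session

There is one attempt and no reset: what is moved stays moved. The work goes in short steps, Python scripts to look and compute and a tool call to move; the robot and the scene stay as the last step left them, time stands still between calls to the robot, and variables do not carry over. Pictures are saved under pics/ and viewed, at most 10 in all, crops included, and the job is handed in when it is done.

Besides the shell and the picture viewer there is one more tool, called after "Request:" as name([rows], argument=value, ...), one row to a line, values as JSON. move_arm: Moves the arm, as the interface text tells. Its arguments: {"type":"object","properties":{"plan":{"type":"array","items":{"type":"object","properties":{"delta_pos":{"type":"array","items":{"type":"number"}},"turn":{"type":"array","items":{"type":"number"}},"fingers":{"type":"number"}}}},"force":{"type":"number"}},"required":["plan"]}

```bash
mkdir -p pics
python3 - <<'E'
from workcell import *
import cv2,numpy as np
o=get_obs();print(o, tip_reach)
for n in("top","scene"):
    c=camera(n);cv2.imwrite(f"pics/{n}0.png",c["color"][...,::-1]);np.savez(f"{n}0.npz",**c)
    print(n,c["fx"],c["cx"],c["cy"],c["R"],c["t"],(c["range_z"]>0).mean())
E
```

```text
{'clock': 0.0, 'joint_pos': array([-1.13362209,  0.33285875, -0.06467152,  1.46097004,  0.02160377,
        1.34993318, -0.0884996 ]), 'joint_velocities': array([-0.00135341, -0.00117126, -0.00043364, -0.00081875, -0.00072989,
       -0.0006243 , -0.00044622]), 'tau': array([-1.14211971e-04, -6.25447941e+01,  4.89279523e-02, -3.91597939e+01,
        1.61159394e-02,  1.00262213e-02,  4.41729128e-05]), 'position': array([0.27719328, 0.55974126, 0.24151035]), 'ee_rot': array([ 2.27869548e-01,  9.73691391e-01, -7.25993936e-04, -1.26623697e-04]), 'ft_force': array([-0.0198155 , -0.82052911,  0.04562541]), 'torque': array([ 0.01956018, -0.00322273,  0.06131588]), 'grasp_force': 0.0, 'grip_width': 0.9989876982216569} 0.011
top 358.3153136876225 255.48433605324718 191.95838065476912 [[-2.03725667e-03 -9.99997813e-01 -4.71865020e-04]
 [-9.85103166e-01  2.08805056e-03 -1.71951714e-01]
 [ 1.71952324e-01  1.14525948e-04 -9.85105266e-01]] [-0.02031109  0.50955921  0.82604815] 0.9960123697916666
scene 346.7548041313714 255.37481198680874 189.19417105837766 [[ 0.8032403  -0.59565444  0.0009032 ]
 [-0.41905547 -0.56617281 -0.70981749]
 [ 0.4233173   0.56977552 -0.70438506]] [-0.39527485  0.2323447   0.69211906] 0.9906819661458334
```

View pics/top0.png

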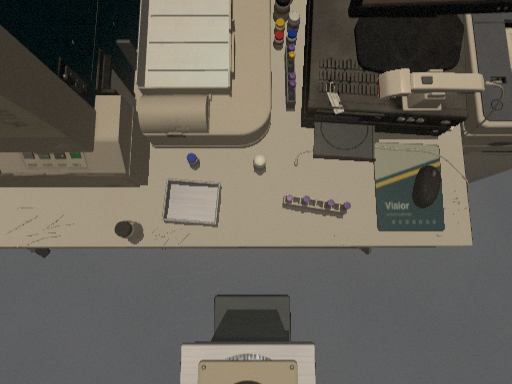

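View pics/scene0.png

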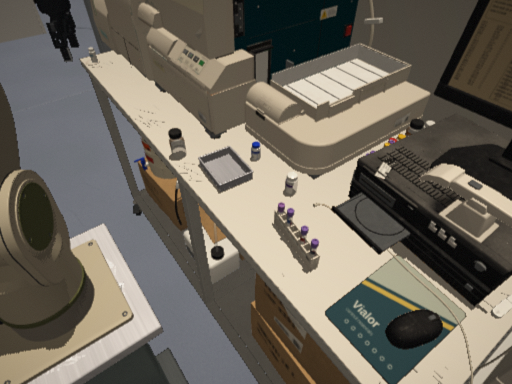

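The top view shows the rack with purple stoppers at columns 290–347, row about 203, and the tray at (192, 202). The vials are at (193,160), (260,162) and (124,229). Next I'll measure the stoppers, rack, tray and vials.

```bash
cat > h.py <<'E'
import numpy as np,cv2
def load(n): return dict(np.load(n))
def pts(c):
    v,u=np.mgrid[:384,:512];z=c["range_z"]
    P=np.stack([(u-c["cx"])/c["fx"]*z,(v-c["cy"])/c["fy"]*z,z],-1)
    return (P-c["t"])@c["R"]
def proj(c,X):
    p=c["R"]@np.array(X)+c["t"];return c["fx"]*p[0]/p[2]+c["cx"],c["fy"]*p[1]/p[2]+c["cy"]
E
python3 - <<'E'
from h import *
np.set_printoptions(precision=4,suppress=True)
for n in("top","scene"):
    c=load(n+"0.npz");W=pts(c);hsv=cv2.cvtColor(c["color"],cv2.COLOR_RGB2HSV)
    m=((hsv[...,0]>120)&(hsv[...,0]<150)&(hsv[...,1]>70)&(hsv[...,2]>50)).astype(np.uint8)
    k,l,s,ce=cv2.connectedComponentsWithStats(m)
    for i in range(1,k):
        if s[i,4]<8: continue
        q=W[l==i]; t=q[q[:,2]>q[:,2].max()-.006]
        print(n,"purple",ce[i],s[i,4],"top z",np.percentile(q[:,2],90),"xy of top",t.mean(0),len(t))
    print(n,"bench z",np.median(W[(abs(W[...,0]-.42)<.02)&(abs(W[...,1])<.03)][:,2]))
    # rack top: band z 0.035..0.05 near
    r=(W[...,2]>.030)&(W[...,2]<.052)&(m==0)&(abs(W[...,1]+.17)<.12)&(abs(W[...,0]-.42)<.09)
    q=W[r];print("rack",len(q),q.mean(0),cv2.minAreaRect((q[:,:2]).astype(np.float32)*1000))
    t=(W[...,2]>.022)&(W[...,2]<.034)&(abs(W[...,1]-.16)<.1)&(abs(W[...,0]-.42)<.09)
    q=W[t];print("tray",len(q),q.mean(0),cv2.minAreaRect((q[:,:2]).astype(np.float32)*1000))
    # obstacles
    b=((W[...,2]>.015)&(W[...,0]>.28)&(W[...,0]<.58)&(abs(W[...,1])<.42)).astype(np.uint8)
    k,l,s,ce=cv2.connectedComponentsWithStats(b)
    for i in range(1,k):
        if s[i,4]>30: q=W[l==i];print("obj",ce[i],q.min(0),q.max(0))
E
```

```text
top purple [291.1111  46.8148] 27 top z 0.08934784489130022 xy of top [ 0.8672 -0.1108  0.0882] 25
top purple [292.4167  78.9375] 48 top z 0.09026403691975014 xy of top [ 0.781  -0.1119  0.0885] 44
top bench z -0.0005429293119936392
rack 353 [ 0.48   -0.1665  0.0424] ((482.7427062988281, -165.91470336914062), (154.57505798339844, 23.093006134033203), 80.76497650146484)
tray 243 [0.4595 0.1397 0.0272] ((473.63671875, 139.82766723632812), (137.05563354492188, 74.7638931274414), 89.06857299804688)
obj [ 63.4754 142.4532] [ 0.3599 -0.0215  0.053 ] [0.58   0.42   0.9014]
obj [259.3506 165.8182] [ 0.3599 -0.0453  0.0158] [ 0.58   -0.0178  0.9014]
obj [188.8395 199.1317] [ 0.3599 -0.0215  0.0152] [0.5486 0.2086 0.9014]
obj [316.5621 203.3409] [ 0.3599 -0.2414  0.0151] [ 0.5045 -0.0215  0.9014]
obj [127.8015 228.804 ] [ 0.3599 -0.0215  0.0152] [0.4407 0.2998 0.9014]
scene purple [391.3 141.6] 10 top z 0.08796761729796997 xy of top [ 0.8652 -0.1115  0.0861] 10
scene purple [280.8077 206.6538] 26 top z 0.06939136298757662 xy of top [ 0.4891 -0.1022  0.0672] 18
scene purple [290.1053 211.8421] 
[... 237 characters left out ...]
top [ 0.468  -0.2319  0.0862] 37
scene bench z -0.002465743399780747
rack 576 [ 0.4754 -0.1736  0.0404] ((479.8883361816406, -166.73226928710938), (155.4523468017578, 24.265321731567383), 80.37845611572266)
tray 168 [0.4599 0.1385 0.0262] ((467.46917724609375, 164.80377197265625), (88.37643432617188, 197.8837890625), 5.5526018142700195)
obj [203.6183  67.3808] [0.5155 0.235  0.0156] [0.58   0.4198 0.3995]
obj [176.4658 141.4877] [0.3973 0.2586 0.0151] [0.4388 0.2992 0.0863]
obj [226.0199 165.0265] [0.4316 0.0667 0.015 ] [0.5457 0.2081 0.0301]
obj [289.1811 182.8898] [ 0.5678 -0.0474  0.0159] [ 0.5799 -0.0207  0.0611]
obj [297.3179 235.12  ] [ 0.4562 -0.2442  0.015 ] [ 0.5001 -0.0879  0.0904]
```

```bash
cat >> h.py <<'E'
from scipy.spatial.transform import Rotation as Rn
def goal(o,p,yaw_y):
    """tool-axes shift and turn to world p, tool down, tool y at world angle yaw_y (deg)"""
    R=Rn.from_quat(o["ee_rot"]);a=np.radians(yaw_y)
    y=np.array([np.cos(a),np.sin(a),0]);z=np.array([0,0,-1.]);T=Rn.from_matrix(np.stack([np.cross(y,z),y,z],1))
    print("shift",(R.inv().apply(np.array(p)-o["position"])).round(4),"turn",(R.inv()*T).as_rotvec().round(4))
E
python3 - <<'E'
from h import *
from workcell import get_obs
o=get_obs();goal(o,[.492,-.101,.20],-9.4)
for n in("top0","scene0"):
    c=load(n+".npz");W=pts(c)
    t=(W[...,2]>.020)&(W[...,2]<.034)&(W[...,1]>.06)&(W[...,1]<.215)&(W[...,0]>.41)&(W[...,0]<.56)
    k,l,s,_=cv2.connectedComponentsWithStats(t.astype(np.uint8))
    q=W[l==1+s[1:,4].argmax()];print(n,len(q),cv2.minAreaRect((q[:,:2]).astype(np.float32)*1000))
    b=(W[...,2]>.1)&(W[...,0]>.38)&(W[...,0]<.62)&(W[...,1]<.24)&(W[...,1]>-.3)
    print("tall stuff x<.62:",W[b].min(0) if b.any() else None)
E
```

```text
shift [-0.4857 -0.4968  0.0423] turn [-1.100e-03  9.000e-04  1.275e+00]
top0 445 ((491.67767333984375, 138.1431121826172), (134.9956817626953, 105.44142150878906), 85.033935546875)
tall stuff x<.62: [0.52237071 0.23751869 0.10040733]
scene0 321 ((488.71978759765625, 137.63845825195312), (136.36001586914062, 106.06135559082031), 85.61539459228516)
tall stuff x<.62: [0.52030447 0.23449849 0.10008233]
```

The manual's scale: turns go in shares of 90 degrees. Converting my numbers, 1.275 rad / 1.5708 = 0.8117.

Request:
move_arm([
  {"delta_pos": [-0.04, -0.041, 0], "turn": [0, 0, 0.0675], "fingers": 0},
  {"delta_pos": [-0.08, -0.082, 0], "turn": [0, 0, 0.135], "fingers": 0},
  {"delta_pos": [-0.12, -0.123, 0], "turn": [0, 0, 0.2031], "fingers": 0},
  {"delta_pos": [-0.16, -0.164, 0], "turn": [0, 0, 0.2706], "fingers": 0},
  {"delta_pos": [-0.2, -0.205, 0], "turn": [0, 0, 0.338], "fingers": 0},
  {"delta_pos": [-0.24, -0.246, 0], "turn": [0, 0, 0.4055], "fingers": 0},
  {"delta_pos": [-0.28, -0.287, 0], "turn": [0, 0, 0.4736], "fingers": 0},
  {"delta_pos": [-0.32, -0.33, 0], "turn": [0, 0, 0.5411], "fingers": 0},
  {"delta_pos": [-0.36, -0.37, 0.01], "turn": [0, 0, 0.6086], "fingers": 0},
  {"delta_pos": [-0.405, -0.415, 0.02], "turn": [0, 0, 0.6748], "fingers": 0},
  {"delta_pos": [-0.445, -0.455, 0.03], "turn": [0, 0, 0.7448], "fingers": 0},
  {"delta_pos": [-0.4857, -0.4968, 0.0423], "turn": [0, 0, 0.8117], "fingers": 0},
])

```text
clock: 1.6
position: [0.4924, -0.1024, 0.1998]
ee_rot: [0.764, 0.646, 0.0, 0.0]
ft_force: [0.7, 0.8, -0.8]
grip_width: 1.0
grasp_force: 0.0
```

Request:
move_arm([
  {"delta_pos": [0, 0, 0], "turn": [0, 0, 0], "fingers": 0},
  {"delta_pos": [0, 0, 0], "turn": [0, 0, 0], "fingers": 0},
  {"delta_pos": [0, 0, 0], "turn": [0, 0, 0], "fingers": 0},
  {"delta_pos": [0, 0, 0], "turn": [0, 0, 0], "fingers": 0},
])

```text
clock: 2.1
position: [0.4922, -0.0995, 0.2002]
ee_rot: [0.762, 0.648, 0.0, -0.0]
ft_force: [-0.1, 0.4, 0.1]
grip_width: 1.001
grasp_force: 0.0
```

Run:
```python
from h import *
from workcell import *
o=get_obs();print(o["position"],o["joint_pos"],o["ft_force"])
c=camera("wrist");cv2.imwrite("pics/w1.png",c["color"][...,::-1])
T=c["tool_from_camera"];R=Rn.from_quat(o["ee_rot"]).as_matrix()
Rc=T[:3,:3].T@R.T; d=dict(c);d["R"]=Rc;d["t"]=-Rc@(R@T[:3,3]+o["position"])
W=pts(d);hsv=cv2.cvtColor(c["color"],cv2.COLOR_RGB2HSV)
m=((hsv[...,0]>120)&(hsv[...,0]<150)&(hsv[...,1]>70)&(hsv[...,2]>50)&(W[...,2]<.1)&(W[...,2]>.04)).astype(np.uint8)
k,l,s,ce=cv2.connectedComponentsWithStats(m)
for i in range(1,k):
    if s[i,4]>60:
        q=W[l==i];t=q[q[:,2]>np.percentile(q[:,2],90)-.004];print(ce[i].round(),s[i,4],t.max(0)[2],(t.min(0)+t.max(0))/2)
r=(W[...,2]>.040)&(W[...,2]<.050)&(m==0)&(abs(W[...,1]+.17)<.1)&(abs(W[...,0]-.48)<.04)
q=W[r];print("rack",len(q),cv2.minAreaRect((q[:,:2]).astype(np.float32)*1000))
goal(o,[.492,-.101,.20],-9.4);goal(o,[.492,-.101,.060],-9.4)
```

```text
[ 0.49220388 -0.09953335  0.20020262] [-4.57128183e-01  8.36046914e-02  6.01081681e-01  1.86527366e+00
 -5.12081871e-02  1.20738654e+00 -1.35175402e-03] [-0.0551844   0.36664291  0.0578061 ]
[261. 184.] 162 0.07064690364425831 [ 0.49238678 -0.09858777  0.0683112 ]
[261. 225.] 187 0.08977064664075486 [ 0.48632554 -0.13616875  0.0871583 ]
[262. 272.] 177 0.08932023548843342 [ 0.47754461 -0.19119794  0.08690543]
[262. 300.] 164 0.0893676631687952 [ 0.47150723 -0.2282254   0.08705892]
rack 896 ((481.782470703125, -164.60342407226562), (155.7021942138672, 22.146976470947266), 80.6627426147461)
shift [-0.0015  0.      0.0002] turn [ 0.0004 -0.0006  0.0022]
shift [-0.0016 -0.      0.1402] turn [ 0.0004 -0.0006  0.0022]
```

View pics/w1.png

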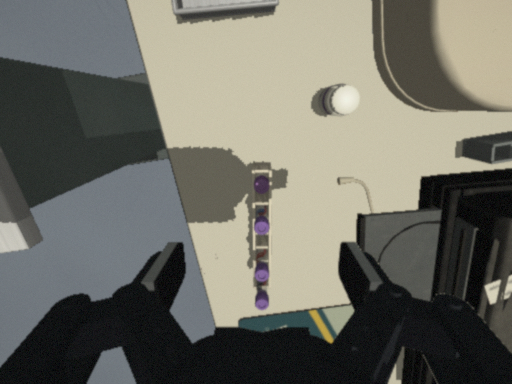

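The wrist view shows the short stopper at (261,184) and tall ones at (261,225), (262,272) and (262,300). The jaws line up with the rack's width, so I can go straight down.

Scaled: 0.002 rad / 1.5708 = 0.0013.

Request:
move_arm([
  {"delta_pos": [0, 0, 0.04], "turn": [0, 0, 0.0013], "fingers": 0},
  {"delta_pos": [0, 0, 0.08], "turn": [0, 0, 0.0013], "fingers": 0},
  {"delta_pos": [0, 0, 0.11], "turn": [0, 0, 0.0013], "fingers": 0.3},
  {"delta_pos": [0, 0, 0.13], "turn": [0, 0, 0.0013], "fingers": 0.5},
  {"delta_pos": [0, 0, 0.14], "turn": [0, 0, 0.0013], "fingers": 0.5},
  {"delta_pos": [0, 0, 0.14], "turn": [0, 0, 0.0013], "fingers": 0.5},
  {"delta_pos": [0, 0, 0.14], "turn": [0, 0, 0.0013], "fingers": 0.5},
], force=20)

```text
clock: 3.02
position: [0.4927, -0.1006, 0.0608]
ee_rot: [0.763, 0.646, 0.001, 0.0]
ft_force: [0.0, -0.3, -0.0]
grip_width: 0.497
grasp_force: 0.0
```

Request:
move_arm([
  {"delta_pos": [0, 0, 0], "turn": [0, 0, 0], "fingers": 0.6},
  {"delta_pos": [0, 0, 0], "turn": [0, 0, 0], "fingers": 0.7},
  {"delta_pos": [0, 0, 0], "turn": [0, 0, 0], "fingers": 0.8},
  {"delta_pos": [0, 0, 0], "turn": [0, 0, 0], "fingers": 0.9},
  {"delta_pos": [0, 0, 0], "turn": [0, 0, 0], "fingers": 1},
  {"delta_pos": [0, 0, 0], "turn": [0, 0, 0], "fingers": 1},
  {"delta_pos": [0, 0, 0], "turn": [0, 0, 0], "fingers": 1},
  {"delta_pos": [0, 0, 0], "turn": [0, 0, 0], "fingers": 1},
], force=20)

```text
clock: 4.03
position: [0.4923, -0.1006, 0.0602]
ee_rot: [0.763, 0.646, 0.0, 0.0]
ft_force: [-0.4, -0.0, 4.8]
grip_width: 0.175
grasp_force: 20.2
```

Request:
move_arm([
  {"delta_pos": [0, 0, -0.002], "fingers": 1},
  {"delta_pos": [0, 0, -0.006], "fingers": 1},
  {"delta_pos": [0, 0, -0.01], "fingers": 1},
  {"delta_pos": [0, 0, -0.015], "fingers": 1},
  {"delta_pos": [0, 0, -0.015], "fingers": 1},
  {"delta_pos": [0, 0, -0.015], "fingers": 1},
])

```text
validation failed for argument at $.pl...
```

Run:
```python
from workcell import *
import cv2
c=camera("scene")["color"][150:280,220:350,::-1];d=camera("wrist")["color"][...,::-1]
cv2.imwrite("pics/g1.png",cv2.hconcat([cv2.resize(c,(384,384),interpolation=2),d[:,64:448]]))
```

```text
(no output)
```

View pics/g1.png

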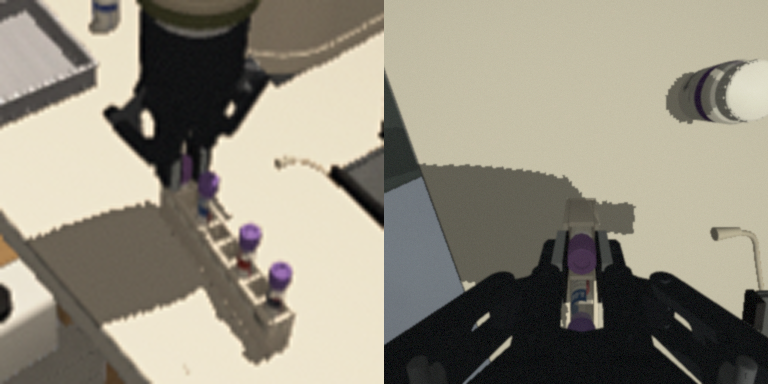

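The short stopper is held between the pads, at about (580,255) in the right half of the picture. The lift call was refused because its rows had no turn, so it didn't run. I'll lift now.

Request:
move_arm([
  {"delta_pos": [0, 0, -0.002], "turn": [0, 0, 0], "fingers": 1},
  {"delta_pos": [0, 0, -0.005], "turn": [0, 0, 0], "fingers": 1},
  {"delta_pos": [0, 0, -0.01], "turn": [0, 0, 0], "fingers": 1},
  {"delta_pos": [0, 0, -0.015], "turn": [0, 0, 0], "fingers": 1},
  {"delta_pos": [0, 0, -0.015], "turn": [0, 0, 0], "fingers": 1},
  {"delta_pos": [0, 0, -0.015], "turn": [0, 0, 0], "fingers": 1},
])

```text
clock: 4.88
position: [0.4921, -0.1006, 0.075]
ee_rot: [0.763, 0.646, 0.0, -0.0]
ft_force: [-0.8, 1.2, 0.2]
grip_width: 0.177
grasp_force: 19.8
```

Run:
```python
from workcell import *
from h import *
a=load("scene0.npz");c=camera("scene");W=pts(c);cc=c["color"][150:280,220:350,::-1]
cv2.imwrite("pics/g2.png",cv2.resize(cc,(520,520),interpolation=2))
for n,w in(("before",pts(a)),("now",W)):
    r=(w[...,2]>.038)&(w[...,2]<.052)&(w[...,1]<-.145)&(w[...,1]>-.26)&(abs(w[...,0]-.48)<.04)
    q=w[r];print(n,len(q),np.percentile(q[:,2],[50,90]),q.mean(0))
o=get_obs();print(o["grasp_force"],o["grip_width"],o["ft_force"])
```

```text
before 271 [0.04315684 0.04631547] [ 0.47235015 -0.19757682  0.04303894]
now 276 [0.04331164 0.04582236] [ 0.47243499 -0.19789766  0.04312068]
19.751635193824768 0.1766513266492991 [ 0.38621031  0.33044018 -0.80511365]
```

View pics/g2.png

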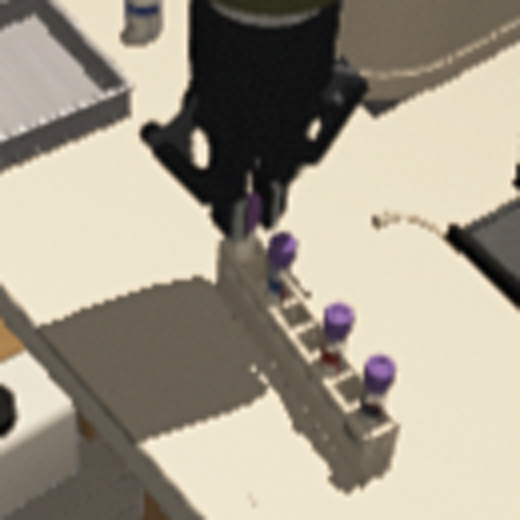

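The tube is coming up (stopper at about (255,210)) and the rack hasn't moved. Next I'll lift it clear and carry it to the tray.

Request:
move_arm([
  {"delta_pos": [0, 0, -0.03], "turn": [0, 0, 0], "fingers": 1},
  {"delta_pos": [0, 0, -0.06], "turn": [0, 0, 0], "fingers": 1},
  {"delta_pos": [0, 0, -0.09], "turn": [0, 0, 0], "fingers": 1},
  {"delta_pos": [0.03, -0.005, -0.09], "turn": [0, 0, 0], "fingers": 1},
  {"delta_pos": [0.07, -0.012, -0.09], "turn": [0, 0, 0], "fingers": 1},
  {"delta_pos": [0.11, -0.02, -0.09], "turn": [0, 0, 0], "fingers": 1},
  {"delta_pos": [0.15, -0.027, -0.09], "turn": [0, 0, 0], "fingers": 1},
  {"delta_pos": [0.19, -0.034, -0.09], "turn": [0, 0, 0], "fingers": 1},
  {"delta_pos": [0.22, -0.039, -0.09], "turn": [0, 0, 0], "fingers": 1},
  {"delta_pos": [0.235, -0.041, -0.09], "turn": [0, 0, 0], "fingers": 1},
  {"delta_pos": [0.235, -0.041, -0.09], "turn": [0, 0, 0], "fingers": 1},
  {"delta_pos": [0.235, -0.041, -0.09], "turn": [0, 0, 0], "fingers": 1},
])

```text
clock: 6.42
position: [0.4907, 0.1364, 0.1649]
ee_rot: [0.764, 0.645, -0.0, 0.0]
ft_force: [0.7, -0.4, -0.6]
grip_width: 0.174
grasp_force: 19.7
```

Run:
```python
from workcell import *
from h import *
c=camera("scene");W=pts(c)
u,v=proj(c,[.49,.138,.12]);u,v=int(u),int(v);print(u,v)
cv2.imwrite("pics/g3.png",cv2.resize(c["color"][v-60:v+80,u-70:u+70,::-1],(560,560),interpolation=2))
o=get_obs();print(o["position"],o["grasp_force"],o["grip_width"])
goal(o,[.49,.138,.0605],-9.4)
b=(abs(W[...,0]-.49)<.025)&(abs(W[...,1]-.138)<.025)&(W[...,2]>.05)&(W[...,2]<.18)
print("lowest hanging z",np.sort(W[b][:,2])[:10])
```

```text
222 136
[0.49074012 0.13640116 0.16500655] 19.688610434532166 0.1784546996050707
shift [ 0.0015 -0.001   0.1045] turn [ 0.0001  0.0002 -0.004 ]
lowest hanging z [0.10869902 0.10904342 0.10974519 0.11176695 0.11189989 0.11313062
 0.11346819 0.11373567 0.11390488 0.11575499]
```

View pics/g3.png

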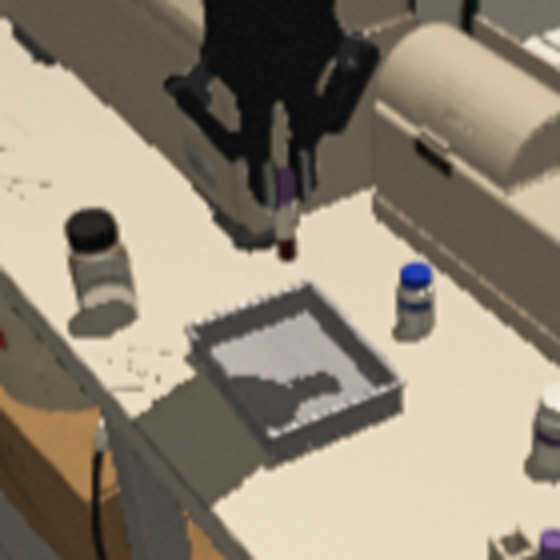

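The tube hangs upright over the tray, with its lower end at (287,255). Now I'll lower it gently and let go.

Request:
move_arm([
  {"delta_pos": [0, 0, 0.03], "turn": [0, 0, 0], "fingers": 1},
  {"delta_pos": [0, 0, 0.06], "turn": [0, 0, 0], "fingers": 1},
  {"delta_pos": [0, 0, 0.08], "turn": [0, 0, 0], "fingers": 1},
  {"delta_pos": [0, 0, 0.092], "turn": [0, 0, 0], "fingers": 1},
  {"delta_pos": [0, 0, 0.098], "turn": [0, 0, 0], "fingers": 1},
  {"delta_pos": [0, 0, 0.102], "turn": [0, 0, 0], "fingers": 1},
  {"delta_pos": [0, 0, 0.104], "turn": [0, 0, 0], "fingers": 1},
  {"delta_pos": [0, 0, 0.1045], "turn": [0, 0, 0], "fingers": 1},
  {"delta_pos": [0, 0, 0.1045], "turn": [0, 0, 0], "fingers": 1},
  {"delta_pos": [0, 0, 0.1045], "turn": [0, 0, 0], "fingers": 1},
])

```text
clock: 7.72
position: [0.4907, 0.138, 0.0607]
ee_rot: [0.763, 0.646, 0.0, 0.0]
ft_force: [0.2, 0.2, 0.1]
grip_width: 0.177
grasp_force: 19.7
```

Request:
move_arm([
  {"delta_pos": [0, 0, 0], "turn": [0, 0, 0], "fingers": 0.78},
  {"delta_pos": [0, 0, 0], "turn": [0, 0, 0], "fingers": 0.7},
  {"delta_pos": [0, 0, 0], "turn": [0, 0, 0], "fingers": 0.6},
  {"delta_pos": [0, 0, 0], "turn": [0, 0, 0], "fingers": 0.5},
  {"delta_pos": [0, 0, 0], "turn": [0, 0, 0], "fingers": 0.4},
  {"delta_pos": [0, 0, 0], "turn": [0, 0, 0], "fingers": 0.4},
  {"delta_pos": [0, 0, 0], "turn": [0, 0, 0], "fingers": 0.4},
  {"delta_pos": [0, 0, -0.02], "turn": [0, 0, 0], "fingers": 0.4},
  {"delta_pos": [0, 0, -0.05], "turn": [0, 0, 0], "fingers": 0.4},
  {"delta_pos": [0, 0, -0.09], "turn": [0, 0, 0], "fingers": 0.4},
  {"delta_pos": [0, 0, -0.12], "turn": [0, 0, 0], "fingers": 0.4},
  {"delta_pos": [0, 0, -0.12], "turn": [0, 0, 0], "fingers": 0.4},
])

```text
clock: 9.22
position: [0.4918, 0.1383, 0.1828]
ee_rot: [0.763, 0.646, 0.002, 0.0]
ft_force: [0.5, 1.1, -0.6]
grip_width: 0.597
grasp_force: 0.0
```

Run:
```python
from workcell import *
from h import *
c=camera("scene");W=pts(c)
u,v=proj(c,[.49,.138,.05]);u,v=int(u),int(v)
cv2.imwrite("pics/g4.png",cv2.resize(c["color"][v-70:v+70,u-70:u+70,::-1],(560,560),interpolation=2))
o=get_obs();print(o["position"],o["grasp_force"],o["grip_width"])
goal(o,[.4818,-.1655,.18],-9.4)
```

```text
[0.49094521 0.13814242 0.18116109] 0.0 0.5963126323059842
shift [-0.301   0.0411  0.0008] turn [ 0.0013 -0.0014 -0.0019]
```

View pics/g4.png

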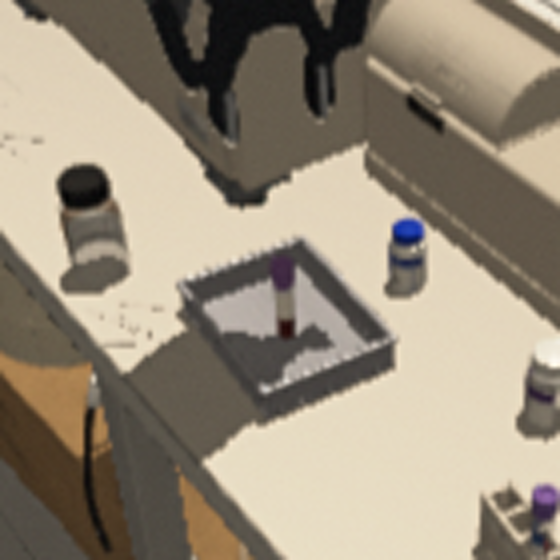

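The short tube stands in the tray (stopper at (283,270)), released. Next I'll move over the middle of the rack, open the fingers, and re-measure from the wrist camera.

Request:
move_arm([
  {"delta_pos": [-0.03, 0.004, 0], "turn": [0, 0, 0], "fingers": 0.3},
  {"delta_pos": [-0.07, 0.01, 0], "turn": [0, 0, 0], "fingers": 0.3},
  {"delta_pos": [-0.11, 0.015, 0], "turn": [0, 0, 0], "fingers": 0.3},
  {"delta_pos": [-0.15, 0.021, 0], "turn": [0, 0, 0], "fingers": 0.3},
  {"delta_pos": [-0.19, 0.026, 0], "turn": [0, 0, 0], "fingers": 0.3},
  {"delta_pos": [-0.23, 0.031, 0], "turn": [0, 0, 0], "fingers": 0.3},
  {"delta_pos": [-0.26, 0.036, 0], "turn": [0, 0, 0], "fingers": 0.3},
  {"delta_pos": [-0.285, 0.039, 0], "turn": [0, 0, 0], "fingers": 0.3},
  {"delta_pos": [-0.301, 0.041, 0], "turn": [0, 0, 0], "fingers": 0.3},
  {"delta_pos": [-0.301, 0.041, 0], "turn": [0, 0, 0], "fingers": 0.3},
  {"delta_pos": [-0.301, 0.041, 0], "turn": [0, 0, 0], "fingers": 0.3},
  {"delta_pos": [-0.301, 0.041, 0], "turn": [0, 0, 0], "fingers": 0.3},
])

```text
clock: 10.78
position: [0.4813, -0.1647, 0.1802]
ee_rot: [0.763, 0.647, -0.0, -0.0]
ft_force: [-0.3, -0.4, 0.1]
grip_width: 0.703
grasp_force: 0.0
```

Run:
```python
from workcell import *
from h import *
o=get_obs();print(o["position"],o["grip_width"])
c=camera("scene");W=pts(c);a=load("scene0.npz");V=pts(a)
for n,w in(("before",V),("now",W)):
    r=(w[...,2]>.038)&(w[...,2]<.052)&(w[...,1]<-.08)&(w[...,1]>-.26)&(abs(w[...,0]-.48)<.04)
    q=w[r];print(n,len(q),cv2.minAreaRect((q[:,:2]).astype(np.float32)*1000))
goal(o,[.4818,-.1655,.034],-9.4)
```

```text
[ 0.48131252 -0.16474465  0.18022568] 0.7033459059547102
before 392 ((479.88446044921875, -166.73300170898438), (155.45265197753906, 24.26255226135254), 80.367431640625)
now 399 ((479.4136962890625, -165.4161834716797), (156.5517578125, 23.74367904663086), 81.39762878417969)
shift [-0.0007  0.0007  0.1462] turn [-0.0004 -0.0003 -0.0006]
```

Request:
move_arm([
  {"delta_pos": [-0.001, 0.001, 0.04], "turn": [0, 0, 0], "fingers": 0.3},
  {"delta_pos": [-0.001, 0.001, 0.08], "turn": [0, 0, 0], "fingers": 0.3},
  {"delta_pos": [-0.001, 0.001, 0.11], "turn": [0, 0, 0], "fingers": 0.3},
  {"delta_pos": [-0.001, 0.001, 0.13], "turn": [0, 0, 0], "fingers": 0.3},
  {"delta_pos": [-0.001, 0.001, 0.14], "turn": [0, 0, 0], "fingers": 0.3},
  {"delta_pos": [-0.001, 0.001, 0.146], "turn": [0, 0, 0], "fingers": 0.3},
  {"delta_pos": [-0.001, 0.001, 0.146], "turn": [0, 0, 0], "fingers": 0.4},
  {"delta_pos": [-0.001, 0.001, 0.146], "turn": [0, 0, 0], "fingers": 0.5},
], force=20)

```text
clock: 11.82
position: [0.4825, -0.1669, 0.0351]
ee_rot: [0.763, 0.646, 0.0, 0.0]
ft_force: [-0.2, 0.7, -1.3]
grip_width: 0.501
grasp_force: 0.0
```

Request:
move_arm([
  {"delta_pos": [0, 0, 0], "turn": [0, 0, 0], "fingers": 0.56},
  {"delta_pos": [0, 0, 0], "turn": [0, 0, 0], "fingers": 0.62},
  {"delta_pos": [0, 0, 0], "turn": [0, 0, 0], "fingers": 0.67},
  {"delta_pos": [0, 0, 0], "turn": [0, 0, 0], "fingers": 0.71},
  {"delta_pos": [0, 0, 0], "turn": [0, 0, 0], "fingers": 0.75},
  {"delta_pos": [0, 0, 0], "turn": [0, 0, 0], "fingers": 0.8},
  {"delta_pos": [0, 0, 0], "turn": [0, 0, 0], "fingers": 0.9},
  {"delta_pos": [0, 0, 0], "turn": [0, 0, 0], "fingers": 1},
  {"delta_pos": [0, 0, 0], "turn": [0, 0, 0], "fingers": 1},
  {"delta_pos": [0, 0, 0], "turn": [0, 0, 0], "fingers": 1},
  {"delta_pos": [0, 0, 0], "turn": [0, 0, 0], "fingers": 1},
], force=35)

```text
clock: 13.2
position: [0.482, -0.1669, 0.0346]
ee_rot: [0.763, 0.646, 0.0, -0.0]
ft_force: [-1.8, 0.5, 5.2]
grip_width: 0.252
grasp_force: 34.5
```

Request:
move_arm([
  {"delta_pos": [0, 0, -0.002], "turn": [0, 0, 0], "fingers": 1},
  {"delta_pos": [0, 0, -0.006], "turn": [0, 0, 0], "fingers": 1},
  {"delta_pos": [0, 0, -0.011], "turn": [0, 0, 0], "fingers": 1},
  {"delta_pos": [0, 0, -0.017], "turn": [0, 0, 0], "fingers": 1},
  {"delta_pos": [0, 0, -0.022], "turn": [0, 0, 0], "fingers": 1},
  {"delta_pos": [0, 0, -0.025], "turn": [0, 0, 0], "fingers": 1},
  {"delta_pos": [0, 0, -0.025], "turn": [0, 0, 0], "fingers": 1},
  {"delta_pos": [0, 0, -0.025], "turn": [0, 0, 0], "fingers": 1},
])

```text
clock: 14.2
position: [0.4819, -0.1668, 0.0593]
ee_rot: [0.763, 0.646, -0.0, -0.0]
ft_force: [0.6, -0.2, -2.0]
grip_width: 0.251
grasp_force: 34.3
```

```bash
cat > chk.py <<'E'
from workcell import *
from h import *
import sys
o=get_obs();print(o["position"],o["grip_width"],o["grasp_force"],o["ft_force"])
c=camera("scene");W=pts(c);zt=o["position"][2]-.0346
u,v=map(int,proj(c,[.48,-.166,.05+zt]))
cv2.imwrite(sys.argv[1],cv2.resize(c["color"][v-70:v+70,u-70:u+70,::-1],(560,560),interpolation=2))
hsv=cv2.cvtColor(c["color"],cv2.COLOR_RGB2HSV)
p=(hsv[...,0]>120)&(hsv[...,0]<150)&(hsv[...,1]>60)
near=(W[...,1]<-.08)&(W[...,1]>-.26)&(abs(W[...,0]-.48)<.04)
k,l,s,ce=cv2.connectedComponentsWithStats((p&near).astype(np.uint8))
for i in range(1,k):
    if s[i,4]>8: q=W[l==i];print("stopper",ce[i].round(),q.mean(0),"top-lift",np.percentile(q[:,2],90)-zt)
# rack's near top edge: heights at each end
for y0,y1 in((-.25,-.225),(-.11,-.085)):
    q=W[near&~p&(W[...,1]>y0)&(W[...,1]<y1)&(W[...,2]>zt+.02)&(W[...,2]<zt+.055)&(W[...,2]>.01)]
    print("rack end",y0,len(q),np.percentile(q[:,2],[80,95])-zt if len(q) else "")
E
python3 chk.py pics/l1.png
```

```text
[ 0.48194529 -0.16678521  0.05933414] 0.25109462090563994 34.34999227523804 [ 0.58133084 -0.20644199 -2.04193334]
stopper [305. 221.] [ 0.47588136 -0.19223088  0.10750152] top-lift 0.0876851970473544
stopper [316. 235.] [ 0.46767705 -0.23216626  0.10984299] top-lift 0.08775279195515677
rack end -0.25 151 [0.04430448 0.0499493 ]
rack end -0.11 29 [0.0436004  0.04482283]
```

View pics/l1.png

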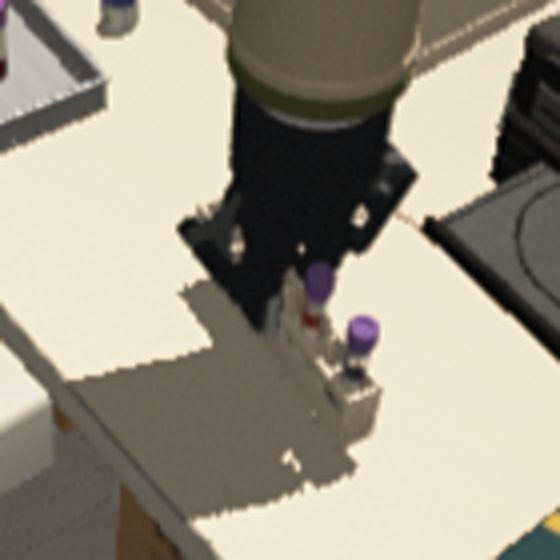

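The rack is up about 25 mm and level. Stoppers at (318,280) and (362,333) are visible, and the third is behind the gripper. I'll raise it slowly to about 125 mm.

Request:
move_arm([
  {"delta_pos": [0, 0, -0.004], "turn": [0, 0, 0], "fingers": 1},
  {"delta_pos": [0, 0, -0.012], "turn": [0, 0, 0], "fingers": 1},
  {"delta_pos": [0, 0, -0.024], "turn": [0, 0, 0], "fingers": 1},
  {"delta_pos": [0, 0, -0.038], "turn": [0, 0, 0], "fingers": 1},
  {"delta_pos": [0, 0, -0.052], "turn": [0, 0, 0], "fingers": 1},
  {"delta_pos": [0, 0, -0.066], "turn": [0, 0, 0], "fingers": 1},
  {"delta_pos": [0, 0, -0.079], "turn": [0, 0, 0], "fingers": 1},
  {"delta_pos": [0, 0, -0.09], "turn": [0, 0, 0], "fingers": 1},
  {"delta_pos": [0, 0, -0.097], "turn": [0, 0, 0], "fingers": 1},
  {"delta_pos": [0, 0, -0.1], "turn": [0, 0, 0], "fingers": 1},
  {"delta_pos": [0, 0, -0.1], "turn": [0, 0, 0], "fingers": 1},
  {"delta_pos": [0, 0, -0.1], "turn": [0, 0, 0], "fingers": 1},
])

```text
clock: 15.75
position: [0.4818, -0.1668, 0.1591]
ee_rot: [0.763, 0.646, -0.0, -0.0]
ft_force: [0.9, 0.4, -1.3]
grip_width: 0.249
grasp_force: 34.4
```

Request:
move_arm([
  {"delta_pos": [0, 0, 0], "turn": [0, 0, 0], "fingers": 1},
  {"delta_pos": [0, 0, 0], "turn": [0, 0, 0], "fingers": 1},
  {"delta_pos": [0, 0, 0], "turn": [0, 0, 0], "fingers": 1},
  {"delta_pos": [0, 0, 0], "turn": [0, 0, 0], "fingers": 1},
  {"delta_pos": [0, 0, 0], "turn": [0, 0, 0], "fingers": 1},
  {"delta_pos": [0, 0, 0], "turn": [0, 0, 0], "fingers": 1},
  {"delta_pos": [0, 0, 0], "turn": [0, 0, 0], "fingers": 1},
  {"delta_pos": [0, 0, 0], "turn": [0, 0, 0], "fingers": 1},
  {"delta_pos": [0, 0, 0], "turn": [0, 0, 0], "fingers": 1},
  {"delta_pos": [0, 0, 0], "turn": [0, 0, 0], "fingers": 1},
  {"delta_pos": [0, 0, 0], "turn": [0, 0, 0], "fingers": 1},
  {"delta_pos": [0, 0, 0], "turn": [0, 0, 0], "fingers": 1},
])

```text
clock: 17.25
position: [0.482, -0.1669, 0.1595]
ee_rot: [0.763, 0.646, 0.0, -0.0]
ft_force: [-0.3, 0.0, -2.4]
grip_width: 0.25
grasp_force: 34.4
```

```bash
python3 chk.py pics/l2.png
```

```text
[ 0.48204717 -0.16687918  0.15946957] 0.249733367931648 34.374101758003235 [-3.41646184e-01  1.00629067e-03 -2.38317369e+00]
stopper [311. 186.] [ 0.47620087 -0.19244736  0.20674185] top-lift 0.08762301687750093
stopper [323. 200.] [ 0.46787212 -0.23318355  0.20942688] top-lift 0.0877353354636452
rack end -0.25 196 [0.04457915 0.05187531]
rack end -0.11 5 [0.04437605 0.04499789]
```

View pics/l2.png

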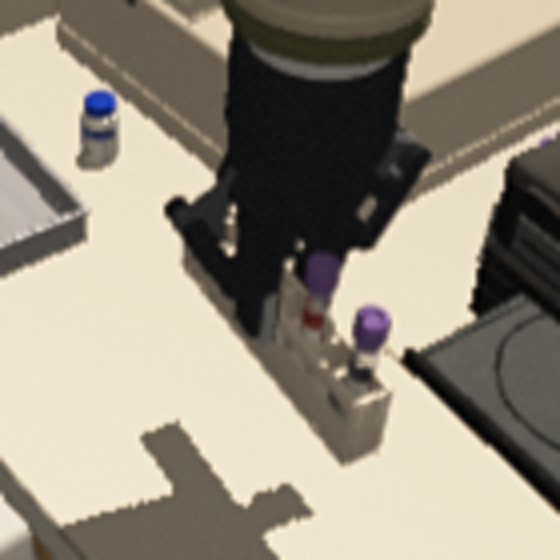

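The rack is held level about 125 mm up. Its tall tubes at (322,275) and (370,330) are seated and the hold is steady. I'll hand in.

```bash
python3 -c "
from workcell import *
print(hand_in())"
```

```text
the job is handed in; nothing more can be done
None
```

I handed the job in with the short tube standing released in the steel tray and the rack held level and still about 125 mm above the bench. Two tall tubes were seen seated; the third was hidden behind the gripper, and no verdict came back.

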